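# Seat the wind-up spit turner and wind it

## Robot

A 7-joint arm with a two-finger parallel gripper is mounted at the origin on the work surface. World frame = base frame: x ahead of the robot, y to its left, z up, the work surface at z = 0. Lengths are in mm, angles in rad, forces in N, time in s.
With the tool pointing down it reaches from about 425 to 1025 mm from the base axis. Payload 9.4 kg.
Tool frame: the origin (TCP) lies midway between the tips of the shut fingers; the grasp point (between the pads) lies hold_point_z behind it (hold_point_z is the distance from the TCP to the grasp point, in mm); z points along the fingers, y is the line along which they close (so a half turn about z gives the same grasp; the last joint's range is limited). The gripper opens to 85 mm and grips with 20 to 120 N. Pads are 22 mm wide; open, the fingers measure 114 mm over their backs; the gripper's body (76 mm by 85 mm) begins 54 mm behind the grasp point. The pads swing forward as they close: fully open they stand 13 mm farther back than shut.
Start: joints at [1.199, 0.599, -0.003, 1.599, 0.002, 0.943, -0.08], TCP at [210.638, -693.726, 231.275] pointing down, gripper open.
Joint ranges: [-2.57, 2.57], [-0.35, 1.97], [-1.29, 1.29], [0.11, 2.56], [-1.05, 4.19], [0.11, 1.86], [-2.63, 2.63]. Speed limits (rad/s): [2.22, 2.22, 3.01, 3.01, 3.14, 3.14, 3.14].

## Interface

Orientations are given as a 3x3 rotation matrix whose columns are the frame's x, y, z axes.
In Python, from plant import get_state, camera, finish_job, search_frame, landmark_of, hold_point_z gives the robot as it stands.
- The arm moves only by the tool apply_moves, never from a script. Its argument "moves" is one flat list of numbers, 7 for each row, row after row: the turn, a rotation vector about the tool's x, y, z normalised to -1 to 1, where 1 is 120 degrees, then the shift along the tool's x, y, z normalised to -1 to 1, where 1 is 20 mm, then the opening, from 0 (shut) to 1 (fully open). A call has exactly 8 rows; each row shifts and turns the commanded pose from where the row before left it, along the tool's axes as they then stand; what a row does not reach is not made up. A row lasts 1/12 s, in which the tool goes at most 41.7 mm and 7.16 degrees, less where a joint would pass 70% of its speed; a pose out of reach is approached as far as the arm can. A call with a number of a shift or a turn outside -1 to 1 is refused whole. A call with a gripper value outside its range is refused whole. The fingers move at their own pace and stop on an object; "newtons" is the grip in N (left out, the last holds). Time passes only in rows, so rows that do not move let the fingers close, or fill a call up. It gives the time, the measured TCP pose, the force, the opening and the grip force at its end, in the units of the state.
- get_state(): the state, without advancing time (a new reading comes with each control period).
- camera(name): name is "scene" or "top" or "wrist"; returns a dict with "image" (420x560x3 uint8, red, green, blue), "depth" (420x560 float32, mm along the optical axis (not along the pixel's ray), 0 where there is no reading), "fovy" (degrees; the focal length in pixels is half the picture's height over the tangent of half this angle, whatever the lens; pixels are square), "cx", "cy" (the principal point, pixels), "T" (4x4, takes a point from camera to world coordinates). Camera axes: x right, y down, z forward; pixel columns grow to the right and rows downward; lengths in mm; the calibration is good to about 2 mm. A picture is of the moment at which its call begins.
- finish_job(): hands the job in; it is judged then, once.
Trained networks look in the newest picture that a camera, given by its name, has taken for a name from the list of things; names that differ only in an ending like _2 or _b are one class to them, and where a whole thing is asked for, a point or a joint stands for the part that bears it (a point fixed in the world has none). Each returns a list of dicts, best first, with "p" (0 to 1); they miss things now and then, are a little off and sometimes report something else, mostly with a low value. They report only what shows in the picture. A call takes as long as a camera call. They do not tell look-alikes from the thing itself.
- search_frame(camera, thing): "point" ([x, y, z] in mm, in world coordinates, good to about 4 mm: the middle of the surface that is visible of it).
- landmark_of(camera, thing): "point" ([x, y, z] in mm, in world coordinates, good to about 4 mm: a listed point, or the origin of a listed thing).
The state is a dict: "time_s": time; "q": joint angles; "joint_vel": joint speeds; "joint_torque": joint torques, N m; "tool_pos": TCP position; "tool_rot": TCP orientation; "contact_force": force on the tool from outside, world axes, zero at the start; "moment": the same for the moment, N m; "width": opening from 0.0 (shut) to 1.0 (fully open); "grip_force": force on a finger pad.
Only numpy, scipy, OpenCV 4.12 (cv2) and the standard library are available. Lean on these libraries where they do the work, as an engineer would, in place of code of your own. Each camera call takes 0.05 s, during which the arm holds its last target. There are 200 camera calls.

## Task

Set the wind-up spit turner gently into the pocket of the steel bracket, flat and square with its brass nose in the notch towards the fire trough, and let it go. Then wind its brass key clockwise, a part turn at a time, until it comes up against its stop, and leave it wound and the turner still fully seated. Never let the turner drop or tip over, and leave the firelighter box, the bowl and the probe where they are.

Things in the scene. Friction and masses are not known exactly. Their poses are not given: they have to be found in the camera images.
- turner: loose wind-up spit turner, 0.7 kg aluminium case, 120 mm long (x), 56 wide (y); origin: centre of underside, z up. Rear half (x 0 to +60) is a block 84 mm high with flat top, to be gripped across its 56 mm width. Front half has a red face sloping 30 degrees from level, from 82 mm high at x = 0 down to 48 at x = -60, carrying the key
- turner_nose (a point): centre of the free end of the turner's brass nose (round, 24 mm diameter, sticking 16 mm out of the +x end): 76 mm along +x from the turner's origin and 40 mm above its underside; axes as the turner's
- key_grip (a point): middle of the wing of the brass key, on the key's axis 29 mm out from the red face; turns with the key. Wing: flat plate 60 mm long (x), 10 thick (y), 32 high (z), 13 to 45 mm out from the face on a 12 mm stem. z = key axis, out of the face, leaning 30 degrees from vertical to the turner's -x; it meets the face at turner (-30, 0, 65) mm
- key (a joint): turn of the key in rad; grows as it is wound clockwise seen from outside (looking at the red face). 0 = run down, wing pointing up and down the slope; hard stop when fully wound, at 3.8. It stays where it is left; winding takes 0.15 to 0.25 N m, rising as it is wound
- bracket: fixed dark steel bracket; origin: centre of its pocket, on the shelf surface, x towards the trough, z up. Pocket 124 (x) by 60 mm (y) inside, floor 8 mm above the origin, walls 8 thick, tops at 30; the +x wall has cheeks 58 high with a notch 28 wide between (bottom at 30) for the turner's nose. Seated, the turner has the bracket's axes, its origin 8 mm above this one
- trough (a point): centre of the floor of the low grey fire trough fixed to the bracket's +x side: 200 mm along x from the bracket's origin; 200 mm (x) by 154 mm (y), 42 mm high, with a spit lying over it along x at 48 mm height; axes as the bracket's
- firelighter_box: bystander: brushed aluminium firelighter box, 87 x 127 x 49 mm, origin at the centre of its underside
- pinch_bowl: bystander: orange bowl, 90 mm across, 42 mm high, origin at the centre of its underside
- probe: bystander: meat thermometer probe in its black sleeve, 173 mm long (x), 30 mm wide, 14 mm high, lying on the shelf; origin on its underside near the middle
Not all that is in view belongs to the job. What is shaped like the turner but pink is not meant.

How it is judged (in metres and radians):
On the way, in this order (a step that is already met when the one before it is completed fails the run):
1. the turner sits flat and square on the pocket floor, nose in the notch, and is let go (horizontal distance between turner and bracket below 0.005 m and z of turner in the frame of bracket below 0.0105 m and angle between turner's own z axis and vertical below 0.04 rad and angle between the x axis of turner and the x axis of bracket, either way round below 0.07 rad and x of turner_nose in the frame of bracket above 0.07 m and contact force between the fingers and turner below 0.1 N), for 0.2 s.
2. the key is wound up to its stop, the turner still in its pocket (value of joint key above 3.6 rad and horizontal distance between turner and bracket below 0.008 m), for 0.1 s.
At the end, for the whole second after the job is handed in: turner at rest in the pocket: within 5 mm of the bracket in plan, underside at most 10.5 mm above its origin, tilt under 0.04 rad, square within 0.07 rad, nose end over 70 mm towards the trough; key at rest at 3.55 rad or more; box, bowl, probe within 30 mm of their starts (horizontal distance between turner and bracket below 0.005 m and z of turner in the frame of bracket below 0.0105 m and angle between turner's own z axis and vertical below 0.04 rad and angle between the x axis of turner and the x axis of bracket, either way round below 0.07 rad and x of turner_nose in the frame of bracket above 0.07 m and value of joint key above 3.55 rad and linear speed of turner below 0.02 m/s and velocity of joint key between -0.05 and 0.05 rad/s and distance of each of firelighter_box, pinch_bowl, probe from where it was at the start of the episode below 0.03 m); the robot touches nothing.
It fails at once if the turner is dropped or thrown (moves faster than 0.45 m/s while not held) (linear speed of turner above 0.45 m/s and contact force between the fingers and turner below 0.1 N).
It fails at once if the turner is tipped more than 0.6 rad (angle between turner's own z axis and vertical above 0.6 rad).
It fails at once if the firelighter box is pushed 30 mm or more (distance of firelighter_box from where it was at the start of the episode above 0.03 m).
It fails at once if the pinch bowl is pushed 30 mm or more (distance of pinch_bowl from where it was at the start of the episode above 0.03 m).
It fails at once if the probe is pushed 30 mm or more (distance of probe from where it was at the start of the episode above 0.03 m).
It also fails if it takes over 72 s, if anything falls off the work surface, if the arm or the gripper's body presses on something with over 40 N, if the wrist force passes 120 N, or if a joint passes its speed limit or range.

## Working session

There is one attempt and no reset: what is moved stays moved. The work goes in short steps, Python scripts to look and compute and a tool call to move; the robot and the scene stay as the last step left them, time stands still between calls to the robot, and variables do not carry over. Pictures are saved under pics/ and viewed, at most 10 in all, crops included, and the job is handed in when it is done.

Besides the shell and the picture viewer there is one more tool, called after "Request:" in YAML: its name, and indented under it one key for each argument. apply_moves: Moves the arm, as the interface text tells. Its arguments: {"type":"object","properties":{"moves":{"type":"array"},"newtons":{"type":"number"}},"required":["moves"]}

```bash
mkdir -p pics; ls
cat > h.py <<'E'
import numpy as np, cv2
from plant import *
np.set_printoptions(precision=3,suppress=True)
def save(c,n):
    cv2.imwrite(f'pics/{n}.png',c['image'][:,:,::-1])
def cloud(c):
    f=210/np.tan(np.radians(c['fovy'])/2); d=c['depth']
    v,u=np.mgrid[0:420,0:560]
    P=np.stack([(u-c['cx'])/f*d,(v-c['cy'])/f*d,d],-1)
    return P@c['T'][:3,:3].T+c['T'][:3,3]
def proj(c,p):
    f=210/np.tan(np.radians(c['fovy'])/2)
    q=(np.asarray(p)-c['T'][:3,3])@c['T'][:3,:3]
    return q[:2]/q[2]*f+[c['cx'],c['cy']]
E
python3 - <<'E'
from h import *
ims=[]
s=get_state(); print(s['tool_pos'],s['tool_rot'],hold_point_z,s['width'])
for n in ('scene','top'):
    c=camera(n); ims.append(c); save(c,n+'0'); print(n,c['T'],c['fovy'])
    for t in ('turner','turner_nose','key_grip','bracket','trough','firelighter_box','pinch_bowl','probe'):
        for fn in (landmark_of,search_frame):
            if fn is search_frame and t not in('turner','bracket'): continue
            print(t,fn.__name__,[(np.round(r['point']),round(r['p'],2),np.round(proj(c,r['point']))) for r in fn(n,t)][:3])
E
```

```text
pics
[ 210.496 -693.266  230.39 ] [[ 0.957  0.291 -0.001]
 [ 0.291 -0.957  0.002]
 [-0.    -0.002 -1.   ]] 18.700000000000003 1.0024180293769798
scene [[   0.707    0.448   -0.548 1198.647]
 [   0.708   -0.459    0.537 -571.473]
 [  -0.011   -0.767   -0.642  784.459]
 [   0.       0.       0.       1.   ]] 52.49092548059565
turner call [(array([ 578., -126.,   -0.]), 0.92, array([244., 259.])), (array([ 387., -183.,   -3.]), 0.85, array([183., 235.]))]
turner call [(array([ 606., -139.,   61.]), 0.92, array([245., 250.])), (array([ 406., -191.,   60.]), 0.74, array([180., 222.]))]
turner_nose call [(array([ 337., -241.,   41.]), 0.78, array([150., 224.])), (array([ 657., -108.,   38.]), 0.56, array([270., 260.]))]
key_grip call [(array([ 542., -138.,   88.]), 0.58, array([228., 229.])), (array([ 411., -146.,   91.]), 0.54, array([194., 206.]))]
bracket call [(array([553., 124.,  -2.]), 0.58, array([305., 210.]))]
bracket call [(array([729.,  90.,  24.]), 0.79, array([345., 239.])), (array([ 560., -147.,  100.]), 0.24, array([229., 230.]))]
trough call [(array([750.,  82.,   8.]), 0.6
[... 623 characters left out ...]
.]))]
turner_nose call [(array([ 651., -102.,   42.]), 0.65, array([320., 187.]))]
key_grip call [(array([ 541., -140.,   90.]), 0.61, array([334., 222.])), (array([556., 125.,  -4.]), 0.59, array([245., 219.])), (array([ 414., -144.,   92.]), 0.41, array([335., 267.]))]
bracket call [(array([553., 122.,  -0.]), 0.89, array([245., 220.]))]
bracket call [(array([710., 100.,   8.]), 0.6, array([254., 169.]))]
trough call [(array([755.,  81.,  11.]), 0.63, array([260., 154.]))]
firelighter_box call [(array([ 458., -388.,   -1.]), 0.83, array([413., 254.]))]
pinch_bowl call [(array([516., 379.,  -0.]), 0.8, array([161., 231.]))]
probe call [(array([384.,   4.,   0.]), 0.51, array([283., 276.]))]
```

View pics/scene0.png

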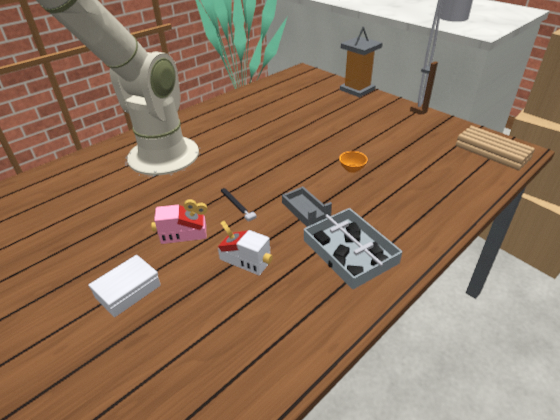

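View pics/top0.png

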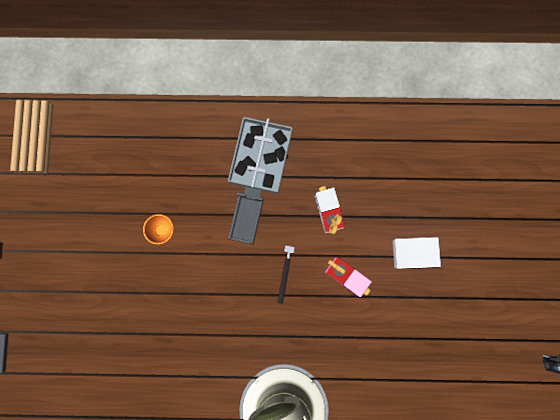

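The scene shows the silver turner at (245,250), the pink decoy at (182,222) and the bracket pocket at (305,207). The top view agrees. I'll move over the turner to look with the wrist camera.

Request:
apply_moves:
  moves: [0,0,0,0.9,-0.75,-0.2,1,0,0,0,1,-0.81,-0.2,1,0,0,0,1,-0.81,-0.2,1,0,0,0,1,-0.81,-0.2,1,0,0,0,1,-0.81,-0.2,1,0,0,0,1,-0.81,-0.2,1,0,0,0,1,-0.81,-0.2,1,0,0,0,1,-0.81,-0.2,1]

```text
time_s: 1.77
tool_pos: [325.1, -523.9, 263.6]
tool_rot: [[0.957, 0.291, 0.0], [0.291, -0.957, -0.0], [0.0, 0.0, -1.0]]
contact_force: [0.5, -0.5, 0.6]
width: 0.998
grip_force: 0.0
```

Request:
apply_moves:
  moves: [0,0,0,1,-0.81,-0.2,1,0,0,0,1,-0.81,-0.2,1,0,0,0,1,-0.81,-0.2,1,0,0,0,1,-0.81,-0.2,1,0,0,0,1,-0.81,-0.2,1,0,0,0,1,-0.81,-0.2,1,0,0,0,1,-0.81,-0.2,1,0,0,0,1,-0.81,-0.2,1]

```text
time_s: 2.43
tool_pos: [440.6, -353.4, 295.7]
tool_rot: [[0.957, 0.291, 0.0], [0.291, -0.957, -0.0], [0.0, 0.0, -1.0]]
contact_force: [0.1, -0.1, 1.0]
width: 1.005
grip_force: 0.0
```

Request:
apply_moves:
  moves: [0,0,0,1,-0.81,-0.2,1,0,0,0,1,-0.81,-0.2,1,0,0,0,1,-0.81,-0.2,1,0,0,0,1,-0.81,-0.2,1,0,0,0,1,-0.81,-0.2,1,0,0,0,0.5,-0.4,0,1,0,0,0,0,0,0,1,0,0,0,0,0,0,1]

```text
time_s: 3.1
tool_pos: [519.2, -237.4, 315.0]
tool_rot: [[0.957, 0.292, -0.001], [0.292, -0.957, -0.0], [-0.001, 0.0, -1.0]]
contact_force: [0.4, -0.2, -0.2]
width: 1.0
grip_force: 0.0
```

Run:
```python
from h import *
s=get_state(); print(s['tool_pos'],s['tool_rot'],s['q'],s['time_s'])
c=camera('wrist'); save(c,'w1'); print(c['T'],c['fovy'])
for t in ('turner','turner_nose','key_grip','bracket','trough'):
    print(t,[(np.round(r['point'],1),round(r['p'],2),np.round(proj(c,r['point']))) for r in landmark_of('wrist',t)][:3])
```

```text
[ 519.2   -237.398  315.007] [[ 0.957  0.292 -0.001]
 [ 0.292 -0.957 -0.   ]
 [-0.001  0.    -1.   ]] [ 0.4    0.328 -0.095  1.855  0.038  0.961 -0.987] 3.1
[[   0.292   -0.914   -0.282  590.387]
 [  -0.956   -0.279   -0.086 -213.731]
 [  -0.       0.295   -0.955  458.309]
 [   0.       0.       0.       1.   ]] 67.76565934483511
turner [(array([ 386.1, -174.4,    0.7]), 0.94, array([222., 237.])), (array([ 580.3, -124.2,   -0.8]), 0.88, array([220., 102.])), (array([ 462.3, -385.8,   -2. ]), 0.37, array([365., 230.]))]
turner_nose [(array([ 656.8, -107.4,   40.2]), 0.98, array([214.,  31.])), (array([ 343.4, -245.3,   40.1]), 0.9, array([256., 285.]))]
key_grip [(array([ 412.8, -146.7,   88.1]), 0.92, array([193., 238.])), (array([ 538.4, -143.4,   91.6]), 0.8, array([212., 141.]))]
bracket [(array([553.3, 122.8,   2. ]), 0.87, array([34., 65.]))]
trough []
```

View pics/w1.png

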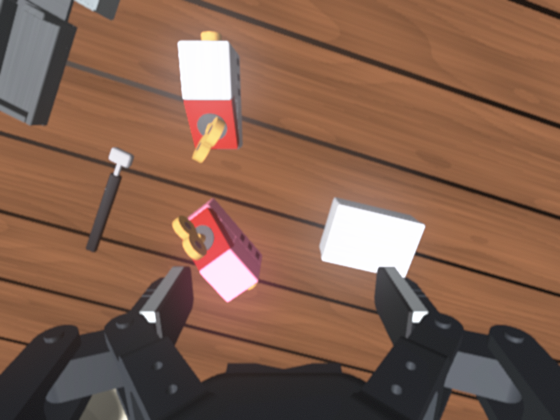

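The wrist view shows the silver turner at (210,95), nose up at (210,36), its wing at (208,140) turned some way off the slope, and the bracket at the left edge. Next I'll fit the block top from depth.

```bash
cat >> h.py <<'E'
def turner_fit(c,near,zt=84,tol=6):
    P=cloud(c); im=c['image'].astype(int)
    m=(abs(P[...,2]-zt)<tol)&(np.hypot(P[...,0]-near[0],P[...,1]-near[1])<70)
    m&=(im.max(-1)-im.min(-1)<40)&(im.max(-1)>140)
    n,l,st,_=cv2.connectedComponentsWithStats(m.astype(np.uint8)); k=1+st[1:,4].argmax()
    Q=P[l==k]; r=cv2.minAreaRect(Q[:,:2].astype(np.float32)); 
    return np.array(r[0]),r[1],r[2],np.median(Q[:,2]),len(Q),Q
E
python3 - <<'E'
from h import *
for n in ('wrist','top'):
    c=camera(n); r=turner_fit(c,(608,-115)); print(n,r[:5])
    a=np.radians(r[2]);  P=cloud(c); im=c['image'].astype(int)
    # key wing: yellow pixels above
    m=(im[...,0]>150)&(im[...,2]<90)&(im[...,1]>90)&(np.hypot(P[...,0]-540,P[...,1]+140)<60)&(P[...,2]>70)
    Q=P[m]; print('wing',m.sum(),cv2.minAreaRect(Q[:,:2].astype(np.float32)),np.percentile(Q[:,2],[2,50,98]),Q[Q[:,2].argmin()],Q[Q[:,2].argmax()])
    np.save('wing_'+n,Q)
E
```

```text
wrist (array([ 608.754, -117.543]), (58.9828987121582, 56.033241271972656), 16.80613136291504, np.float64(84.7939262757829), 2933)
wing 74 ((550.7487182617188, -135.66680908203125), (39.232933044433594, 53.875328063964844), 21.47307777404785) [ 70.099  72.09  102.642] [ 550.932 -107.589   70.022] [ 563.744 -148.133  103.405]
top (array([ 608.237, -120.109]), (59.710601806640625, 56.695743560791016), 16.38441276550293, np.float64(83.41842466541812), 365)
wing 101 ((539.53564453125, -140.97865295410156), (23.03302574157715, 60.62425231933594), 65.14846801757812) [ 71.118  95.216 112.134] [ 532.463 -130.324   70.145] [ 560.494 -149.348  113.414]
```

Request:
apply_moves:
  moves: [0,0,0,0.93,-0.735,0,1,0,0,0,0.93,-0.735,0,1,0,0,0,0.93,-0.735,0,1,0,0,0,0.93,-0.735,0,1,0,0,0,0.93,-0.735,0,1,0,0,0,0.93,-0.735,0,1,0,0,0,0,0,1,1,0,0,0,0,0,1,1]

```text
time_s: 4.17
tool_pos: [602.0, -118.9, 275.6]
tool_rot: [[0.956, 0.293, 0.003], [0.293, -0.956, 0.0], [0.003, 0.001, -1.0]]
contact_force: [-0.2, -0.6, -1.1]
width: 0.997
grip_force: 0.0
```

Request:
apply_moves:
  moves: [0,0,0,0,0,1,1,0,0,0,0,0,1,1,0,0,0,0,0,1,1,0,0,0,0,0,1,1,0,0,0,0,0,1,1,0,0,0,0,0,1,1,0,0,0,0,0,1,1,0,0,0,0,0,0,1]

```text
time_s: 4.83
tool_pos: [598.5, -120.5, 131.8]
tool_rot: [[0.957, 0.29, -0.005], [0.29, -0.957, 0.001], [-0.005, -0.002, -1.0]]
contact_force: [-1.5, 0.5, -0.3]
width: 1.002
grip_force: 0.0
```

Run:
```python
from h import *
s=get_state(); print(s['tool_pos'],s['q'],s['time_s'])
c=camera('wrist'); save(c,'w2'); r=turner_fit(c,(608,-118)); print(r[:5])
c=camera('top'); r=turner_fit(c,(608,-118)); print(r[:5])
```

```text
[ 598.532 -120.495  131.807] [ 0.178  0.588 -0.108  1.945  0.103  0.619 -1.271] 4.8333
(array([ 609.143, -117.434]), (60.451141357421875, 56.206329345703125), 16.865774154663086, np.float64(84.71197966415359), 7586)
(array([ 577.706, -102.968]), (12.47265338897705, 4.311850070953369), 42.61983108520508, np.float64(81.75164482233549), 6)
```

View pics/w2.png

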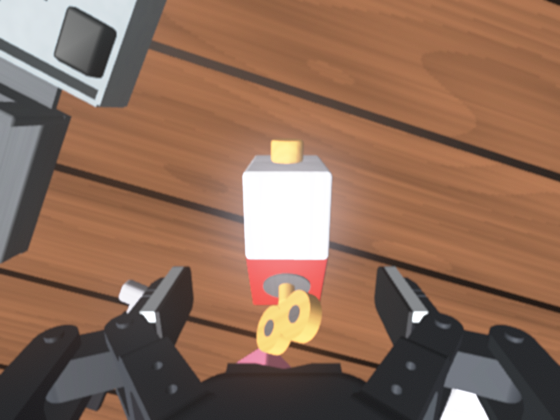

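The turner is centred between the fingers, block at (287,215), wing at (290,320). Descend and grip.

Request:
apply_moves:
  moves: [0,0,0,0.15,0,0.9,1,0,0,0,0,0,0.9,1,0,0,0,0,0,0.9,1,0,0,0,0,0,0.9,1,0,0,0,0,0,0.9,1,0,0,0,0,0,0,1,0,0,0,0,0,0,0.4,0,0,0,0,0,0,0.4]
  newtons: 60

```text
time_s: 5.6
tool_pos: [604.3, -119.9, 46.9]
tool_rot: [[0.957, 0.29, 0.002], [0.29, -0.957, -0.0], [0.002, 0.001, -1.0]]
contact_force: [0.6, 0.5, -0.1]
width: 0.743
grip_force: 0.0
```

Request:
apply_moves:
  moves: [0,0,0,0,0,0,0.4,0,0,0,0,0,0,0.4,0,0,0,0,0,0,0.4,0,0,0,0,0,0,0.4,0,0,0,0,0,0,0.4,0,0,0,0,0,0,0.4,0,0,0,0,0,0,0.4,0,0,0,0,0,0,0.4]

```text
time_s: 6.27
tool_pos: [604.6, -120.1, 47.2]
tool_rot: [[0.957, 0.29, 0.003], [0.29, -0.957, -0.001], [0.003, 0.001, -1.0]]
contact_force: [-0.8, -0.9, 7.3]
width: 0.649
grip_force: 63.9
```

Request:
apply_moves:
  moves: [0,0,0,0,0,-0.2,0.4,0,0,0,0,0,-0.4,0.4,0,0,0,0,0,-0.7,0.4,0,0,0,0,0,-0.8,0.4,0,0,0,0,0,-0.9,0.4,0,0,0,0,0,-0.9,0.4,0,0,0,0,0,-0.6,0.4,0,0,0,0,0,0,0.4]
  newtons: 80

```text
time_s: 6.93
tool_pos: [604.4, -119.8, 138.1]
tool_rot: [[0.957, 0.29, 0.004], [0.29, -0.957, -0.0], [0.003, 0.002, -1.0]]
contact_force: [-0.1, 0.2, -6.3]
width: 0.644
grip_force: 86.4
```

Run:
```python
from h import *
s=get_state(); print(s['tool_pos'],s['tool_rot'],s['contact_force'],s['moment'],s['grip_force'],s['q'])
c=camera('wrist'); save(c,'w3'); Z=s['tool_pos'][2]+38; r=turner_fit(c,(608,-118),Z,9); print(r[:5])
Q=r[5]; A=np.c_[Q[:,:2]-r[0],np.ones(len(Q))]; k=np.linalg.lstsq(A,Q[:,2],rcond=None)[0]; print('plane',k)
c2=camera('scene'); r2=turner_fit(c2,(608,-118),Z,9); print(r2[:5])
for t in ('bracket','trough'):
  for n in('wrist','scene','top'):
    if n=='top': camera(n)
    print(n,t,[(np.round(r['point'],1),round(r['p'],2)) for r in landmark_of(n,t)][:2])
```

```text
[ 604.445 -119.824  138.102] [[ 0.957  0.29   0.004]
 [ 0.29  -0.957 -0.   ]
 [ 0.003  0.002 -1.   ]] [-0.13   0.157 -6.343] [ 0.046 -0.123  0.005] 86.41184091567993 [ 0.177  0.583 -0.109  1.935  0.103  0.626 -1.273]
(array([ 608.786, -116.083]), (61.45303726196289, 56.292884826660156), 17.96956443786621, np.float64(175.4698860015499), 18804)
plane [ -0.004  -0.007 175.426]
(array([ 622.562, -113.31 ]), (46.46744918823242, 66.26470184326172), 32.30953598022461, np.float64(171.9192972266021), 314)
wrist bracket [(array([553.8, 122.7,   1.8]), 0.72)]
scene bracket [(array([554. , 124.3,   1.2]), 0.59), (array([751. ,  80.5,   4.9]), 0.59)]
top bracket [(array([555.9, 124.6,   1.1]), 0.65)]
wrist trough []
scene trough [(array([752.5,  83. ,   7.2]), 0.78)]
top trough [(array([752.7,  83. ,   5.9]), 0.65)]
```

View pics/w3.png

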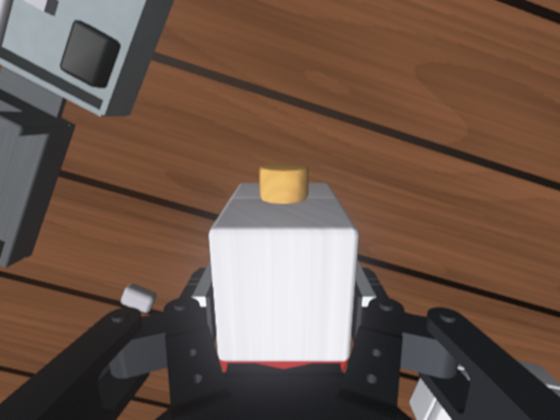

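The turner is held level with its top at (285,295), parallel to the fingers. Now carry it high to behind the bracket, yawing to match.

Request:
apply_moves:
  moves: [0,0,0,0,-0.2,-0.6,0.4,0,0,0,-0.1,-0.6,-0.6,0.4,0,0,0,-0.14,-1,-0.4,0.4,0,0,0,-0.14,-1,-0.3,0.4,0,0,0,-0.14,-1,-0.3,0.4,0,0,0,-0.14,-1,-0.3,0.4,0,0,0,-0.14,-1,-0.3,0.4,0,0,0,-0.14,-1,-0.3,0.4]

```text
time_s: 8.1
tool_pos: [545.0, 6.9, 199.1]
tool_rot: [[0.957, 0.291, 0.001], [0.291, -0.957, 0.0], [0.001, -0.0, -1.0]]
contact_force: [0.1, 0.6, -6.8]
width: 0.647
grip_force: 86.8
```

Request:
apply_moves:
  moves: [0,0,0,-0.14,-1,0,0.4,0,0,0,-0.14,-1,0,0.4,0,0,0,-0.14,-1,0,0.4,0,0,0,-0.14,-1,0,0.4,0,0,0,-0.14,-1,0,0.4,0,0,0,-0.14,-1,0,0.4,0,0,0,-0.1,-0.7,0,0.4,0,0,0,0,-0.4,0,0.4]

```text
time_s: 8.77
tool_pos: [485.1, 138.1, 198.7]
tool_rot: [[0.956, 0.294, 0.001], [0.294, -0.956, 0.001], [0.001, -0.001, -1.0]]
contact_force: [-0.2, 0.2, -6.5]
width: 0.646
grip_force: 86.8
```

Request:
apply_moves:
  moves: [0,0,0.03,0,0,0,0.4,0,0,0.04,0,0,0,0.4,0,0,0.045,0,0,0,0.4,0,0,0.045,0,0,0,0.4,0,0,0.04,0,0,0,0.4,0,0,0.037,0,0,0,0.4,0,0,0,0,0,0,0.4,0,0,0,0,0,0,0.4]

```text
time_s: 9.43
tool_pos: [486.6, 135.7, 198.0]
tool_rot: [[0.98, -0.197, 0.001], [-0.197, -0.98, 0.0], [0.001, -0.0, -1.0]]
contact_force: [-0.2, 0.1, -6.0]
width: 0.643
grip_force: 86.8
```

Run:
```python
from h import *
s=get_state(); print(s['tool_pos'],s['tool_rot'],s['contact_force'],s['grip_force'],s['q'])
c=camera('wrist'); save(c,'w4'); np.savez('w4',**c); Z=s['tool_pos'][2]+38; r=turner_fit(c,s['tool_pos'][:2],Z,9); print(r[:5])
R=s['tool_rot']; print('top in tool',(np.r_[r[0],0]-s['tool_pos'])@R)
P=cloud(c); 
for t in ('bracket','trough'):
    print(t,[(np.round(r['point'],1),round(r['p'],2),proj(c,r['point'])) for r in landmark_of('wrist',t)][:2])
```

```text
[486.581 135.725 197.974] [[ 0.98  -0.197  0.001]
 [-0.197 -0.98   0.   ]
 [ 0.001 -0.    -1.   ]] [-0.215  0.104 -6.039] 86.83374166488647 [-0.394  0.385  0.013  2.132 -0.008  0.624 -2.145]
(array([491.23 , 136.773]), (56.45955276489258, 60.556007385253906), 78.6750717163086, np.float64(235.4418374682561), 18594)
top in tool [  4.191  -1.862 197.978]
bracket [(array([556.4, 126.5,   1.4]), 0.96, array([280.581, 118.5  ]))]
trough []
```

View pics/w4.png

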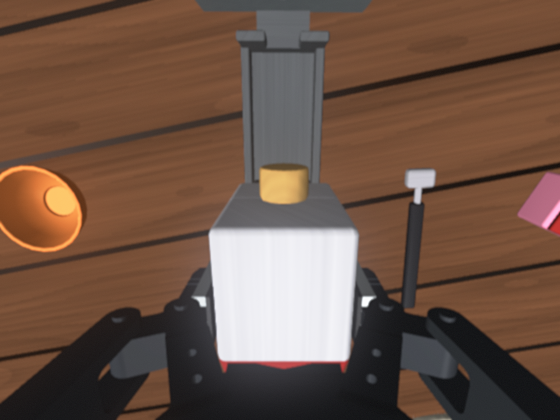

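The pocket shows cleanly ahead at (283,110), with its walls near columns 247 and 318 and its cheeks at row 38. I'll fit the walls from depth.

Run:
```python
from h import *
c=dict(np.load('w4.npz')); P=cloud(c).reshape(-1,3)
s=get_state(); R=s['tool_rot']; T=s['tool_pos']
L=(P-T)@R   # tool axes: x fwd, y right, z down
L[:,2]=P[:,2]
for nm,lo,hi in (('walls',24,35),('cheek',50,64),('floor',3,16)):
    m=(L[:,2]>lo)&(L[:,2]<hi)&(abs(L[:,1])<55)&(L[:,0]>20)&(L[:,0]<(165 if nm!='cheek' else 175))
    Q=L[m]; print(nm,len(Q),np.median(Q[:,2]),Q[:,:2].min(0),Q[:,:2].max(0))
    if nm=='walls':
        for side in(-1,1):
            q=Q[(Q[:,1]*side>15)&(Q[:,2]>27)&(Q[:,0]<145)]
            k=np.polyfit(q[:,0],q[:,1],1); print('side',side,k,len(q),'bins:')
            for x0 in range(50,150,20):
                b=q[(q[:,0]>=x0)&(q[:,0]<x0+20)]
                if len(b)>10: print(x0,np.percentile(b[:,1],[2,50,98]),np.median(b[:,2]))
    if nm=='cheek':
        for side in(-1,1):
            q=Q[Q[:,1]*side>5]; print(side,len(q),np.percentile(q[:,:2],[2,50,98],axis=0).tolist())
```

```text
walls 2638 30.56063126948044 [ 20.009 -41.353] [139.015  35.179]
side -1 [  0.041 -39.426] 1123 bins:
50 [-41.005 -36.938 -33.21 ] 30.573029623112745
70 [-40.897 -36.897 -33.337] 30.61187706520809
90 [-40.626 -36.61  -33.038] 30.491718610364444
110 [-40.829 -36.741 -33.111] 30.57147150849582
130 [-39.967 -24.145 -15.709] 30.919628708944998
side 1 [-0.006 30.863] 1077 bins:
50 [26.788 30.359 34.477] 30.530808469617682
70 [26.874 30.57  34.568] 30.45989540767181
90 [27.117 30.777 34.752] 30.531222653993467
110 [27.078 30.901 34.881] 30.575158115952604
130 [15.655 24.556 34.317] 31.354924595419845
cheek 745 58.306488389783226 [130.436 -40.578] [138.781  35.257]
-1 370 [[130.9282295649577, -40.095979229034356], [133.908699183358, -28.286084006977227], [138.29596726801205, -17.12987589485724]]
1 375 [[130.67201555420215, 11.50980892043505], [133.88367770188617, 22.88471561290315], [138.44855820425508, 34.18640833917511]]
floor 8069 8.716930763790572 [ 20.417 -53.96 ] [164.987  52.365]
```

Request:
apply_moves:
  moves: [0,0,0.003,0.4,-0.07,0,0.4,0,0,0,0.8,0,0,0.4,0,0,0,0.95,0,0,0.4,0,0,0,0.95,0,0,0.4,0,0,0,0.8,0,0,0.4,0,0,0,0.6,0,0.3,0.4,0,0,0,0.19,0,0.6,0.4,0,0,0,0,0,0.8,0.4]

```text
time_s: 10.25
tool_pos: [580.1, 117.1, 162.6]
tool_rot: [[0.978, -0.207, 0.002], [-0.207, -0.978, 0.0], [0.002, -0.001, -1.0]]
contact_force: [-0.2, 0.6, -7.4]
width: 0.648
grip_force: 86.9
```

Request:
apply_moves:
  moves: [0,0,0,0,0,0.8,0.4,0,0,0,0,0,0.8,0.4,0,0,0,0,0,0.8,0.4,0,0,0,0,0,0.8,0.4,0,0,0,0,0,0.6,0.4,0,0,0,0,0,0.2,0.4,0,0,0,0,0,0,0.4,0,0,0,0,0,0,0.4]

```text
time_s: 10.92
tool_pos: [578.6, 117.6, 83.2]
tool_rot: [[0.978, -0.206, -0.0], [-0.206, -0.978, -0.0], [-0.0, 0.0, -1.0]]
contact_force: [-0.2, 0.0, -6.1]
width: 0.646
grip_force: 86.6
```

```bash
cat > m.py <<'E'
from h import *
import sys
s=get_state(); R=s['tool_rot']; T=s['tool_pos']; print(T,R[:,0],R[:,2],s['contact_force'],s['grip_force'],s['time_s'])
c=camera('wrist'); save(c,sys.argv[1]); np.savez(sys.argv[1],**c)
r=turner_fit(c,T[:2],T[2]+38,9); print(r[:5]); print('top in tool',(np.r_[r[0],0]-T)@R)
P=cloud(c).reshape(-1,3); im=c['image'].reshape(-1,3).astype(int)
L=(P-T)@R; L[:,2]=P[:,2]
br=(im[:,0]-im[:,2]>60)&(im[:,0]>150)
m=br&(abs(L[:,1])<20)&(L[:,0]>20)&(L[:,0]<75)&(L[:,2]>60+T[2]-83); Q=L[m]; print('nose',len(Q),np.percentile(Q,[2,50,98],axis=0).tolist())
m=(L[:,2]>53)&(L[:,2]<63)&(abs(L[:,1])<50)&(L[:,0]>20)&(L[:,0]<60)&~br
for side in(-1,1):
    q=L[m&(L[:,1]*side>10)]; print('cheek',side,len(q),np.percentile(q,[2,50,98],axis=0).tolist() if len(q) else '')
for side in(-1,1):
    q=L[(L[:,2]>27)&(L[:,2]<34)&(abs(L[:,1])<50)&(L[:,1]*side>25)&(L[:,0]>5)&(L[:,0]<30)]; print('wall',side,len(q),np.percentile(q,[2,50,98],axis=0).tolist() if len(q) else '')
E
python3 m.py w5
```

```text
[578.648 117.551  83.213] [ 0.978 -0.206 -0.   ] [-0. -0. -1.] [-0.176  0.01  -6.06 ] 86.5817391872406 10.9167
(array([583.789, 118.569]), (56.604923248291016, 60.03334426879883), 77.7455062866211, np.float64(120.6141023387683), 18569)
top in tool [ 4.848 -2.066 83.211]
nose 1428 [[35.28126803147639, -12.389332766909018, 80.17266957919942], [42.928600602245545, -2.649751994666119, 87.14985658826426], [50.080901655237554, 7.0821611826872735, 89.31255355422664]]
cheek -1 769 [[34.08343776691971, -39.338647880405105, 53.94129197253457], [41.29141931821409, -26.913814953676447, 58.40822738758692], [45.33813493803961, -16.651617669349196, 61.47490653348698]]
cheek 1 731 [[34.13117434665418, 12.47418772564535, 53.93354886107214], [41.57665071505585, 22.356290195842426, 58.483091660693646], [45.57484872753087, 34.271376334758045, 61.698457622927926]]
wall -1 151 [[18.525877788985802, -40.20512090504798, 28.729857461754193], [25.757244325909518, -37.32687077599246, 30.641789157513557], [29.697875023150104, -32.89761205212498, 32.09650735118143]]
wall 1 90 [[20.734263469665844, 28.79005376209809, 29.2420952652108], [26.95745984415384, 33.01157341672959, 30.648065338735734], [29.85177696926027, 35.3407091545698, 32.07159134544401]]
```

View pics/w5.png

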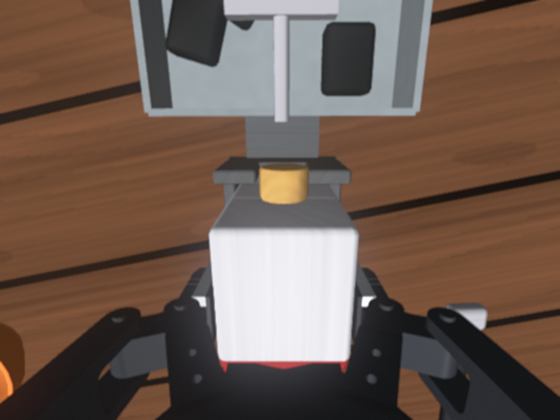

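The nose at (284,182) sits centred between the cheeks, (215–350,168). One check of the along-axis offset before lowering.

Run:
```python
from h import *
c=dict(np.load('w5.npz')); s=get_state(); R=s['tool_rot']; T=s['tool_pos']
P=cloud(c); L=(P-T)@R; L[...,2]=P[...,2]
for u in (225,235,330,340):
    print(u,[tuple(np.round(L[v,u,[0,2]],1)) for v in range(152,190,2)])
print(284,[tuple(np.round(L[v,284,[0,2]],1)) for v in range(158,240,4)])
for v in(168,172): print([tuple(np.round(L[v,u,1:],1)) for u in list(range(212,222,2))+list(range(250,266,2))+list(range(302,316,2))+list(range(342,354,2))])
```

```text
225 [(np.float64(48.1), np.float64(0.6)), (np.float64(46.6), np.float64(-0.0)), (np.float64(45.2), np.float64(0.1)), (np.float64(43.8), np.float64(0.4)), (np.float64(42.6), np.float64(2.7)), (np.float64(44.8), np.float64(26.9)), (np.float64(44.8), np.float64(35.4)), (np.float64(45.0), np.float64(44.3)), (np.float64(45.0), np.float64(51.5)), (np.float64(44.6), np.float64(55.8)), (np.float64(43.9), np.float64(58.3)), (np.float64(42.9), np.float64(58.7)), (np.float64(41.8), np.float64(58.5)), (np.float64(73.9), np.float64(226.5)), (np.float64(39.6), np.float64(58.5)), (np.float64(38.3), np.float64(57.9)), (np.float64(36.7), np.float64(55.4)), (np.float64(30.1), np.float64(31.0)), (np.float64(28.8), np.float64(31.1))]
235 [(np.float64(48.2), np.float64(1.5)), (np.float64(46.7), np.float64(1.0)), (np.float64(45.3), np.float64(1.3)), (np.float64(44.9), np.float64(9.0)), (np.float64(44.8), np.float64(18.3)), (np.float64(45.0), np.float64(28.4)), (np.float64(44.8), np.float64(35.6)), (np.float64(44.8), np.float64(43.5)), (np.float64(45.1), np.float64(52.3)), (np.float64(44.8), np.float64(57.
[... 3891 characters left out ...]
float64(57.7)), (np.float64(-16.6), np.float64(55.1)), (np.float64(-16.4), np.float64(43.9)), (np.float64(-12.5), np.float64(80.0)), (np.float64(-11.3), np.float64(83.2)), (np.float64(-10.3), np.float64(83.8)), (np.float64(7.1), np.float64(84.0)), (np.float64(8.1), np.float64(83.3)), (np.float64(9.1), np.float64(82.5)), (np.float64(10.3), np.float64(78.3)), (np.float64(13.0), np.float64(57.8)), (np.float64(14.0), np.float64(59.6)), (np.float64(15.2), np.float64(58.2)), (np.float64(30.4), np.float64(58.2)), (np.float64(31.4), np.float64(58.4)), (np.float64(32.4), np.float64(58.6)), (np.float64(33.6), np.float64(58.3)), (np.float64(34.6), np.float64(58.7)), (np.float64(48.3), np.float64(1.5))]
```

Request:
apply_moves:
  moves: [0,0,0,0.04,0,0,0.4,0,0,0,0,0,0.2,0.4,0,0,0,0,0,0.25,0.4,0,0,0,0,0,0.25,0.4,0,0,0,0,0,0.2,0.4,0,0,0,0,0,0.2,0.4,0,0,0,0,0,0.1,0.4,0,0,0,0,0,0,0.4]

```text
time_s: 11.63
tool_pos: [579.1, 117.3, 58.5]
tool_rot: [[0.978, -0.206, -0.001], [-0.206, -0.978, -0.0], [-0.001, 0.0, -1.0]]
contact_force: [0.5, 0.2, -6.3]
width: 0.645
grip_force: 86.7
```

Request:
apply_moves:
  moves: [0,0,0,0,0,0.04,0.4,0,0,0,0,0,0.04,0.4,0,0,0,0,0,0.04,0.4,0,0,0,0,0,0.04,0.4,0,0,0,0,0,0,0.4,0,0,0,0,0,0,0.4,0,0,0,0,0,0,0.4,0,0,0,0,0,0,0.4]

```text
time_s: 12.3
tool_pos: [579.5, 117.3, 56.1]
tool_rot: [[0.978, -0.206, 0.0], [-0.206, -0.978, 0.0], [0.0, -0.0, -1.0]]
contact_force: [0.3, -0.1, -7.5]
width: 0.639
grip_force: 86.7
```

Request:
apply_moves:
  moves: [0,0,0,0,0,0.03,0.4,0,0,0,0,0,0.03,0.4,0,0,0,0,0,0.02,0.4,0,0,0,0,0,0,0.4,0,0,0,0,0,0,0.4,0,0,0,0,0,0,0.4,0,0,0,0,0,0,0.4,0,0,0,0,0,0,0.4]

```text
time_s: 12.97
tool_pos: [579.5, 117.3, 55.3]
tool_rot: [[0.978, -0.206, 0.0], [-0.206, -0.978, 0.0], [0.0, -0.0, -1.0]]
contact_force: [-2.9, -0.5, 6.4]
width: 0.645
grip_force: 88.3
```

Contact with the floor (force went from −7 to +6 N). Release and retreat.

Request:
apply_moves:
  moves: [0,0,0,0,0,0,0.7,0,0,0,0,0,0,0.75,0,0,0,0,0,0,0.9,0,0,0,0,0,0,1,0,0,0,0,0,0,1,0,0,0,0,0,0,1,0,0,0,0,0,-0.3,1,0,0,0,0,0,-0.6,1]

```text
time_s: 13.63
tool_pos: [578.7, 117.2, 72.0]
tool_rot: [[0.979, -0.206, -0.002], [-0.206, -0.979, -0.001], [-0.002, 0.001, -1.0]]
contact_force: [0.2, -0.2, 0.5]
width: 1.0
grip_force: 0.0
```

Request:
apply_moves:
  moves: [0,0,0,0,0,-1,1,0,0,0,0,0,-1,1,0,0,0,0,0,-1,1,0,0,0,0,0,-1,1,0,0,0,-0.5,0,-1,1,0,0,0,-0.5,0,-1,1,0,0,0,-0.5,0,-1,1,0,0,0,0,0,0,1]

```text
time_s: 14.3
tool_pos: [549.9, 124.2, 217.1]
tool_rot: [[0.979, -0.206, 0.005], [-0.206, -0.979, 0.002], [0.004, -0.003, -1.0]]
contact_force: [0.7, 0.0, -1.3]
width: 0.999
grip_force: 0.0
```

Run:
```python
from h import *
s=get_state(); R=s['tool_rot']; T=s['tool_pos']; print(T,R[:,0],s['q'],s['contact_force'],s['time_s'])
c=camera('wrist'); save(c,'w6'); np.savez('w6',**c); r=turner_fit(c,(583,117),92,6); print(r[:5])
Q=r[5]; A=np.c_[Q[:,:2]-r[0],np.ones(len(Q))]; print('plane',np.linalg.lstsq(A,Q[:,2],rcond=None)[0])
for t in('turner','key_grip','turner_nose','bracket'): print(t,[(np.round(r['point'],1),round(r['p'],2)) for r in landmark_of('wrist',t)][:2])
```

```text
[549.948 124.246 217.1  ] [ 0.979 -0.206  0.004] [-0.337  0.422  0.021  1.992 -0.013  0.723 -2.087] [ 0.693  0.046 -1.252] 14.3
(array([584.28 , 117.776]), (56.03424072265625, 59.415103912353516), 78.21208190917969, np.float64(92.7434125432406), 4499)
plane [-0.007  0.003 92.67 ]
turner [(array([ 389.2, -175.4,    0.6]), 0.92), (array([556.9, 127.4,   8.9]), 0.59)]
key_grip [(array([512.7, 127.9,  97.9]), 0.56)]
turner_nose [(array([631. , 105.9,  46.9]), 0.88)]
bracket [(array([513.4, 123.9,  99.6]), 0.47)]
```

View pics/w6.png

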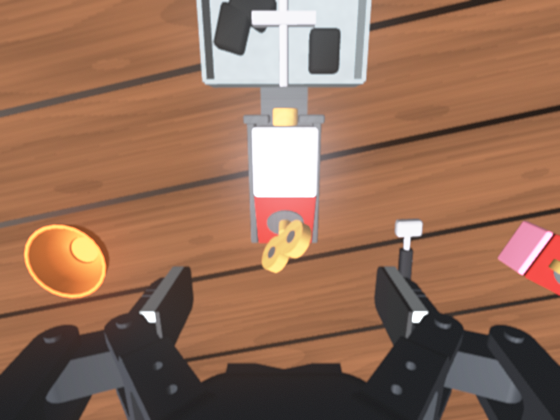

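Turner is seated: top at (285,160), level, nose at (284,116) in the notch. The wing at (286,247) is turned clockwise of the slope. Now its angle.

```bash
cat >> h.py <<'E'
O=np.array([554.1,122.6,8.]); YAW=np.radians(-11.8)
from scipy.spatial.transform import Rotation as Ro
RT=Ro.from_euler('z',YAW).as_matrix()
RK0=RT@Ro.from_euler('y',-30,degrees=True).as_matrix()  # key frame at 0: x up slope(+x), z out
KB=O+RT@[-30,0,65]; KG=KB+29*RK0[:,2]
def wing(c):
    P=cloud(c).reshape(-1,3); im=c['image'].reshape(-1,3).astype(int)
    K=(P-KB)@RK0; 
    m=(im[:,0]-im[:,2]>60)&(im[:,0]>140)&(im[:,1]>.5*im[:,0])&(K[:,2]>16)&(K[:,2]<55)&(np.hypot(K[:,0],K[:,1])<45)
    return K[m]
E
python3 - <<'E'
from h import *
print('KG',KG,RK0)
for n,c in (('wrist',dict(np.load('w6.npz'))),('top',camera('top')),('scene',camera('scene'))):
    K=wing(c); print(n,len(K))
    if len(K)<10: continue
    t=K[K[:,2]>38]
    for q in(K,t):
        if len(q)>5:
            r=cv2.minAreaRect(q[:,:2].astype(np.float32)); w,v=np.linalg.eigh(np.cov(q[:,:2].T)); a=np.degrees(np.arctan2(v[1,1],v[0,1])); print(len(q),r,'pca',a,q.mean(0),np.percentile(q[:,2],[2,98]))
E
```

```text
KG [510.54  131.7    98.115] [[ 0.848  0.204 -0.489]
 [-0.177  0.979  0.102]
 [ 0.5    0.     0.866]]
wrist 1361
1361 ((1.1146965026855469, 1.6989192962646484), (11.314512252807617, 61.55442428588867), 53.27524185180664) pca 140.7990741956876 [ 7.038  0.327 34.623] [17.055 45.73 ]
612 ((1.4310379028320312, 1.2548084259033203), (10.955976486206055, 56.30181121826172), 53.51065444946289) pca 141.92856151703694 [ 5.671 -0.463 42.553] [38.22 45.93]
top 0
scene 63
63 ((4.820228576660156, -1.6480255126953125), (10.905157089233398, 63.22222900390625), 52.97299575805664) pca 139.73832308105023 [13.653 -5.956 31.331] [16.667 41.898]
16 ((5.684894561767578, -2.0279903411865234), (9.794827461242676, 41.105690002441406), 55.29225158691406) pca 144.6732629899114 [ 8.094 -3.951 40.433] [38.224 42.02 ]
```

Request:
apply_moves:
  moves: [0,0.03,0,0,0,0,1,0,0.04,0,0,0,0,1,0,0.045,0,0,0,0,1,0,0.045,0,0,0,0,1,0,0.045,0,0,0,0,1,0,0.045,0,0,0,0,1,0,0,0,0,0,0,1,0,0,0,0,0,0,1]

```text
time_s: 15.32
tool_pos: [551.7, 125.2, 214.0]
tool_rot: [[0.88, -0.206, 0.428], [-0.181, -0.978, -0.1], [0.439, 0.011, -0.898]]
contact_force: [-0.0, 0.4, 0.6]
width: 0.999
grip_force: 0.0
```

Run:
```python
from h import *
s=get_state(); print(s['tool_pos'],s['tool_rot'],np.array(s['q']),s['time_s'])
from scipy.optimize import least_squares
# FK: S-R-S; z-y alternating axes
def fk(q,p):
    h,L1,L2,L3,e,w,g=p
    Rz=lambda a:Ro.from_euler('z',a); Ry=lambda a:Ro.from_euler('y',a)
    R=Rz(-q[0]); x=np.array([0,0,h])
    R=R*Ry(q[1])*Rz(-q[2]); x=x+R.apply([e,0,L1])
    R=R*Ry(q[3])*Rz(-q[4]); x=x+R.apply([g,0,L2])
    R=R*Ry(q[5])*Rz(-q[6]*-1*-1); x=x+R.apply([0,0,L3])
    return x,R.as_matrix()
D=[([1.199,.599,-.003,1.599,.002,.943,-.08],[210.6,-693.5,231]),
([.4,.328,-.095,1.855,.038,.961,-.987],[519.2,-237.4,315]),
([.178,.588,-.108,1.945,.103,.619,-1.271],[598.5,-120.5,131.8]),
([.177,.583,-.109,1.935,.103,.626,-1.273],[604.4,-119.8,138.1]),
([-.394,.385,.013,2.132,-.008,.624,-2.145],[486.6,135.7,198]),
([-.337,.422,.021,1.992,-.013,.723,-2.087],[549.9,124.2,217.1]),
(s['q'],s['tool_pos'])]
for sg in [0]:
    f=lambda p:np.concatenate([fk(q,p)[0]-t for q,t in D])
    r=least_squares(f,[360,650,440,400,0,0,0]); print(r.cost,r.x,np.abs(r.fun).max())
x,R=fk(s['q'],r.x); print(R)
```

```text
[551.737 125.16  213.99 ] [[ 0.88  -0.206  0.428]
 [-0.181 -0.978 -0.1  ]
 [ 0.439  0.011 -0.898]] [-0.917  0.394  0.575  2.305  0.416  0.143 -2.595] 15.3167
9377.461823947742 [364.713 733.882 468.289 448.526 -27.95    0.     49.207] 59.850089807266585
[[ 0.206  0.88   0.428]
 [ 0.978 -0.181 -0.1  ]
 [-0.011  0.439 -0.898]]
```

```bash
cat >> h.py <<'E'
Rz=lambda a:Ro.from_euler('z',a); Ry=lambda a:Ro.from_euler('y',a)
def fk(q,p):
    R=Rz(-q[0]); x=R.apply([p[0],0,p[1]])
    R=R*Ry(q[1]); x=x+R.apply([p[7],0,0])
    R=R*Rz(-q[2]); x=x+R.apply([p[2],0,p[3]])
    R=R*Ry(q[3]); x=x+R.apply([p[4],0,0]); R=R*Rz(-q[4]); x=x+R.apply([0,0,p[5]])
    R=R*Ry(q[5]); x=x+R.apply([p[8],0,0]); R=R*Rz(-q[6]); x=x+R.apply([0,0,p[6]])
    M=R.as_matrix(); return x,np.c_[M[:,1],-M[:,0],M[:,2]]
LO=np.array([-2.57,-.35,-1.29,.11,-1.05,.11,-2.63]); HI=np.array([2.57,1.97,1.29,2.56,4.19,1.86,2.63])
D=[([1.199,.599,-.003,1.599,.002,.943,-.08],[210.6,-693.5,231]),
([.4,.328,-.095,1.855,.038,.961,-.987],[519.2,-237.4,315]),
([.178,.588,-.108,1.945,.103,.619,-1.271],[598.5,-120.5,131.8]),
([-.394,.385,.013,2.132,-.008,.624,-2.145],[486.6,135.7,198]),
([-.337,.422,.021,1.992,-.013,.723,-2.087],[549.9,124.2,217.1]),
([-0.917,0.394,0.575,2.305,0.416,0.143,-2.595],[551.737,125.16,213.99])]
from scipy.optimize import least_squares
_r=least_squares(lambda p:np.concatenate([np.r_[fk(q,p)[0]-t] for q,t in D]+[0.01*(p[[0,2,4,7,8]])]),[0,360,0,650,0,440,400,0,0])
PP=_r.x
E
python3 - <<'E'
from h import *
print(PP,_r.fun if 0 else '')
for q,t in D:
    x,R=fk(q,PP); print(x-t)
s=get_state();print(fk(s['q'],PP)[1]-s['tool_rot'])
E
```

```text
[251.908 396.911 100.731 682.251  63.721 432.26  418.22  -72.454 243.892] 
[ 54.876  14.691 -10.204]
[14.268 33.295  0.8  ]
[-2.361 22.69  10.611]
[-32.019  51.992  14.327]
[-25.049  56.67    6.123]
[  8.032  11.985 -21.657]
[[ 0. -0.  0.]
 [-0. -0.  0.]
 [ 0. -0. -0.]]
```

```bash
cat >> h.py <<'E'
def fk(q,p):
    R=Rz(-q[0]); x=R.apply([p[0],p[7],p[1]])
    R=R*Ry(q[1])*Rz(-q[2]); x=x+R.apply([p[2],p[8],p[3]])
    R=R*Ry(q[3])*Rz(-q[4]); x=x+R.apply([p[4],p[9],p[5]])
    R=R*Ry(q[5])*Rz(-q[6]); x=x+R.apply([0,0,p[6]])
    M=R.as_matrix(); return x,np.c_[M[:,1],-M[:,0],M[:,2]]
D+=[([0.177,0.583,-0.109,1.935,0.103,0.626,-1.273],[604.445,-119.824,138.1])]
_r=least_squares(lambda p:np.concatenate([np.r_[fk(q,p)[0]-t] for q,t in D]+[0.003*(p[[0,2,4,7,8,9]])]),[0,360,0,650,0,440,400,0,0,0])
PP=_r.x
E
python3 - <<'E'
from h import *
print(PP)
for q,t in D:
    x,R=fk(q,PP); print(x-t)
E
```

```text
[ -0.05  282.98    1.207 647.152   0.214 440.748 326.737 -29.768 -26.842
  -0.056]
[ 0.456 -0.027  0.161]
[-0.124 -0.001 -0.159]
[0.142 0.308 0.231]
[ 0.146 -0.048  0.052]
[ 0.172 -0.512  0.015]
[-0.014  0.075  0.145]
[-0.337 -0.051 -0.444]
```

```bash
cat >> h.py <<'E'
def tgt(psi,out):  # tool pose: x at angle psi (deg, CCW seen from outside) in key plane, TCP `out` mm from face on the axis
    a=np.radians(psi); x=RK0@[np.cos(a),np.sin(a),0]; z=-RK0[:,2]
    return KB+RK0@[0.5,0,0]+out*RK0[:,2], np.c_[x,np.cross(z,x),z]
def ik(T,R,q0,w=0.003):
    f=lambda q:np.r_[(fk(q,PP)[0]-T)/100,Ro.from_matrix(R.T@fk(q,PP)[1]).as_rotvec(),w*(q-q0)]
    r=least_squares(f,np.clip(q0,LO+.03,HI-.03),bounds=(LO+.02,HI-.02)); e=r.fun[:6]; return r.x,np.abs(e).max()
E
python3 - <<'E'
from h import *
rng=np.random.default_rng(0); s=get_state(); q0=np.array(s['q'])
for out in (17,100):
  for psi in range(-180,181,30):
    best=[]
    for k in range(8):
        q,e=ik(*tgt(psi,out),q0 if k==0 else rng.uniform(LO,HI),.0003)
        if e<.01: best.append(q)
    best.sort(key=lambda q:np.abs((q-q0)[:5]).sum())
    print(out,psi,len(best),best[0] if best else '',best[-1] if best else '')
E
```

```text
17 -180 4 [-0.595  0.615  0.029  2.496  2.345  0.49  -1.549] [ 0.201  0.949 -1.258  2.446  1.749  1.297 -0.888]
17 -150 3 [-0.999  0.742  0.674  2.522  3.35   0.413 -2.017] [ 0.205  0.956 -1.268  2.446  1.747  1.307 -0.361]
17 -120 5 [-0.774  0.643  0.298  2.508  2.678  0.412 -0.833] [ 0.2    0.947 -1.254  2.446  1.75   1.294  0.158]
17 -90 6 [-0.487  0.612 -0.127  2.488  2.209  0.55   0.159] [ 0.159  0.884 -1.155  2.448  1.772  1.196  0.651]
17 -60 6 [-0.641  0.619  0.096  2.499  2.415  0.467  0.475] [ 0.09   0.808 -1.014  2.452  1.807  1.071  1.128]
17 -30 2 [-0.051  0.712 -0.772  2.46   1.879  0.891  1.562] [-1.217  1.071  1.245  2.533  4.129  0.794 -0.673]
17 0 5 [-0.694  0.627  0.176  2.502  2.51   0.442  1.428] [ 0.086  0.805 -1.008  2.452  1.808  1.066  2.173]
17 30 5 [-0.648  0.62   0.107  2.499  2.427  0.463  2.034] [-1.145  0.895  0.992  2.53   3.862  0.57   0.627]
17 60 3 [-0.879  0.678  0.465  2.514  2.958  0.392  2.033] [-1.221  1.086  1.264  2.533  4.145  0.814  0.883]
17 90 6 [-0.025  0.726 -0.814  2.458  1.865  0.92  -2.61 ] [-1.221  1.085  1.263  2.533  4.144  0.813 
[... 994 characters left out ...]
 1.573  1.129  1.757]
100 0 4 [-0.851  0.435  0.271  2.526  2.129  0.314  1.779] [-0.133  0.489 -0.72   2.482  1.674  0.736  2.197]
100 30 2 [-0.86   0.436  0.285  2.527  2.144  0.309  2.289] [-0.452  0.425 -0.278  2.501  1.794  0.528  2.61 ]
100 60 0  
100 90 8 [-0.414  0.428 -0.329  2.498  1.777  0.549 -2.61 ] [ 0.183  0.71  -1.27   2.465  1.573  1.13  -2.432]
100 120 5 [-0.696  0.42   0.053  2.516  1.95   0.396 -2.245] [-1.199  0.563  0.834  2.54   3.452  0.211  2.61 ]
100 150 5 [-0.754  0.423  0.134  2.52   2.006  0.365 -1.773] [ 0.175  0.698 -1.251  2.465  1.577  1.112 -1.387]
100 180 6 [-0.857  0.436  0.279  2.526  2.138  0.311 -1.371] [ 0.051  0.578 -1.006  2.472  1.619  0.914 -0.895]
```

Request:
apply_moves:
  moves: [0,-0.027,0,0,0,0,1,0,-0.04,0,0,0,0,1,0,-0.045,0,0,0,0,1,0,-0.045,0,0,0,0,1,0,-0.04,0,0,0,0,1,0,-0.02,0,0,0,0,1,0,0,-0.04,0,0,0,1,0,0,-0.055,0,0,0,1]

```text
time_s: 15.98
tool_pos: [554.6, 120.4, 214.6]
tool_rot: [[0.999, -0.016, 0.027], [-0.016, -1.0, -0.014], [0.028, 0.013, -1.0]]
contact_force: [-0.5, 1.4, -1.0]
width: 1.005
grip_force: 0.0
```

Request:
apply_moves:
  moves: [0,0,-0.057,0,0,0,1,0,0,-0.057,0,0,0,1,0,0,-0.057,0,0,0,1,0,0,-0.057,0,0,0,1,0,0,-0.057,0,0,0,1,0,0,-0.057,0,0,0,1,0,0,-0.057,0,0,0,1,0,0,-0.057,0,0,0,1]

```text
time_s: 16.65
tool_pos: [553.9, 120.9, 215.1]
tool_rot: [[0.587, 0.809, 0.028], [0.81, -0.587, -0.014], [0.005, 0.031, -1.0]]
contact_force: [-0.4, -0.5, 0.7]
width: 1.002
grip_force: 0.0
```

Run:
```python
from h import *
s=get_state(); q=np.array(s['q']); print(s['tool_pos'],s['tool_rot'],q,s['time_s'])
```

```text
[553.865 120.865 215.1  ] [[ 0.587  0.809  0.028]
 [ 0.81  -0.587 -0.014]
 [ 0.005  0.031 -1.   ]] [-0.091  0.439 -0.328  1.986  0.242  0.732 -1.196] 16.65
```

Request:
apply_moves:
  moves: [0,0,-0.057,0,0,0,1,0,0,-0.057,0,0,0,1,0,0,-0.057,0,0,0,1,0,0,-0.057,0,0,0,1,0,0,-0.057,0,0,0,1,0,0,-0.057,0,0,0,1,0,0,-0.057,0,0,0,1,0,0,-0.057,0,0,0,1]

```text
time_s: 17.32
tool_pos: [553.9, 120.6, 215.4]
tool_rot: [[-0.321, 0.947, 0.029], [0.947, 0.321, -0.014], [-0.023, 0.023, -0.999]]
contact_force: [-0.2, 0.1, 0.3]
width: 0.996
grip_force: 0.0
```

Request:
apply_moves:
  moves: [0,0,-0.057,0,0,0,1,0,0,-0.057,0,0,0,1,0,0,-0.057,0,0,0,1,0,0,-0.057,0,0,0,1,0,0,-0.057,0,0,0,1,0,0,-0.057,0,0,0,1,0,0,-0.057,0,0,0,1,0,0,-0.057,0,0,0,1]

```text
time_s: 17.98
tool_pos: [554.0, 120.3, 215.8]
tool_rot: [[-0.958, 0.285, 0.029], [0.285, 0.958, -0.014], [-0.032, -0.005, -0.999]]
contact_force: [0.3, 0.8, -0.6]
width: 0.995
grip_force: 0.0
```

Request:
apply_moves:
  moves: [0,0,-0.057,0,0,0,1,0,0,-0.057,0,0,0,1,0,0,-0.057,0,0,0,1,0,0,-0.057,0,0,0,1,0,0,-0.057,0,0,0,1,0,0,-0.057,0,0,0,1,0,0,-0.057,0,0,0,1,0,0,-0.057,0,0,0,1]

```text
time_s: 18.65
tool_pos: [554.1, 119.9, 216.2]
tool_rot: [[-0.787, -0.617, 0.03], [-0.617, 0.787, -0.014], [-0.014, -0.03, -0.999]]
contact_force: [0.3, -0.0, -0.9]
width: 0.997
grip_force: 0.0
```

```bash
cat > p.py <<'E'
from h import *
import sys
psi,out=float(sys.argv[1]),float(sys.argv[2])
s=get_state(); q=np.array(s['q']); T=s['tool_pos']; R=s['tool_rot']; print(T,q,s['time_s'],s['width'],s['grip_force'],s['contact_force'])
x=RK0.T@R[:,0]; z=RK0.T@R[:,2]; print('psi',np.degrees(np.arctan2(x[1],x[0])),'out',(RK0.T@(T-KB)),'zdir',z)
Tt,Rt=tgt(psi,out); rv=Ro.from_matrix(R.T@Rt).as_rotvec(); print('turn units total',np.degrees(rv)/120,'deg',np.degrees(np.linalg.norm(rv)),'shift units in current tool',R.T@(Tt-T)/20,'in target tool',Rt.T@(Tt-T)/20)
E
python3 p.py -120 100
python3 - <<'E'
from h import *
s=get_state(); q0=np.array(s['q'])
Tt,Rt=tgt(-120,100); R=s['tool_rot'];T=s['tool_pos']; rv=Ro.from_matrix(R.T@Rt).as_rotvec()
q=q0
for f in np.linspace(0,1,9)[1:]:
    q,e=ik(T+f*(Tt-T),R@Ro.from_rotvec(f*rv).as_matrix(),q,.003); print(q,e)
for psi in (-100,-80,-60,-37,-60,-90,-120,-150,-180,-200,-218):
    q,e=ik(*tgt(psi,100 if psi==-100 else 17),q,.003); print(psi,q,e)
E
```

```text
[554.111 119.897 216.186] [ 0.389  0.64  -1.094  1.958  0.732  0.979  1.172] 18.65 0.9970929001346507 0.0 [ 0.315 -0.015 -0.895]
psi -126.43628398331344 out [ 98.061  -2.644 108.721] zdir [-0.472 -0.008 -0.882]
turn units total [ 0.19  -0.138 -0.081] deg 29.852354772909898 shift units in current tool [2.519 3.232 2.686] in target tool [2.325 4.291 0.436]
[ 0.365  0.609 -1.078  2.023  0.801  0.914  1.106] 1.6778398824526187e-06
[ 0.334  0.581 -1.054  2.088  0.882  0.852  1.023] 2.1795814377778017e-06
[ 0.293  0.555 -1.026  2.153  0.98   0.798  0.92 ] 2.84444425651862e-06
[ 0.245  0.534 -0.998  2.218  1.098  0.758  0.792] 3.6171749799876098e-06
[ 0.195  0.524 -0.976  2.282  1.234  0.743  0.64 ] 4.254568699824507e-06
[ 0.145  0.526 -0.969  2.346  1.378  0.762  0.472] 4.838475405087494e-06
[ 0.095  0.542 -0.975  2.409  1.512  0.816  0.305] 4.7801532610236705e-06
[ 0.039  0.57  -0.986  2.472  1.622  0.899  0.149] 4.226846759818475e-06
-100 [ 0.022  0.56  -0.959  2.473  1.627  0.88   0.494] 5.458445440360097e-06
-80 [-0.004  0.738 -0.848  2.457  1.854  0.944  0.719] 2.0281651824032584e-06
-60 [-0.042  0.717 -0.786  2.46   1.874  0.9    1.044] 5.552517934357505e-06
-37 [-0.09   0.693 -0.71   2.462  1.901  0.85   1.414] 5.920784443421176e-06
-60 [-0.045  0.715 -0.782  2.46   1.876  0.898  1.042] 6.308354929716291e-06
-90 [ 0.008  0.746 -0.869  2.457  1.848  0.959  0.553] 7.463284032074297e-06
-120 [ 0.055  0.779 -0.95   2.454  1.824  1.02   0.059] 5.677629331667001e-06
-150 [ 0.096  0.814 -1.025  2.452  1.804  1.08  -0.439] 7.166547585513869e-06
-180 [ 0.131  0.85  -1.095  2.45   1.786  1.141 -0.939] 7.052592396565936e-06
-200 [ 0.152  0.874 -1.139  2.448  1.775  1.181 -1.274] 4.09435885061507e-06
-218 [ 0.168  0.897 -1.176  2.448  1.767  1.216 -1.576] 2.9725162555361326e-06
```

Request:
apply_moves:
  moves: [0.024,-0.017,-0.01,0.31,0.42,0.32,1,0.024,-0.017,-0.01,0.31,0.43,0.29,1,0.024,-0.017,-0.01,0.31,0.45,0.25,1,0.024,-0.017,-0.01,0.31,0.47,0.21,1,0.024,-0.017,-0.01,0.3,0.49,0.18,1,0.024,-0.017,-0.01,0.3,0.51,0.14,1,0.024,-0.017,-0.01,0.3,0.52,0.1,1,0.024,-0.017,-0.01,0.3,0.54,0.06,1]

```text
time_s: 19.32
tool_pos: [476.1, 142.3, 163.1]
tool_rot: [[-0.607, -0.623, 0.494], [-0.754, 0.647, -0.11], [-0.251, -0.44, -0.863]]
contact_force: [0.4, 0.4, 0.2]
width: 0.999
grip_force: 0.0
```

Request:
apply_moves:
  moves: [0,0,-0.055,0,0,0,1,0,0,-0.055,0,0,0,1,0,0,-0.055,0,0,0,1,0,0,-0.055,0,0,0,1,0,0,-0.055,0,0,0,1,0,0,-0.055,0,0,0,1,0,0,-0.055,0,0,0,1,0,0,-0.055,0,0,0,1]

```text
time_s: 19.98
tool_pos: [476.3, 141.9, 162.3]
tool_rot: [[0.134, -0.862, 0.489], [-0.97, -0.215, -0.112], [0.202, -0.46, -0.865]]
contact_force: [-0.3, 0.1, -0.1]
width: 1.002
grip_force: 0.0
```

```bash
python3 p.py -36.6 100
```

```text
[476.266 141.882 162.298] [-0.081  0.51  -0.812  2.468  1.627  0.796  1.059] 19.9833 1.0024443666848741 0.0 [-0.347  0.061 -0.085]
psi -67.27070448500152 out [  1.233   2.958 102.401] zdir [ 0.002 -0.01  -1.   ]
turn units total [ 0.002 -0.004 -0.256] deg 30.67641554352471 shift units in current tool [0.121 0.091 0.121] in target tool [0.059 0.141 0.12 ]
```

Request:
apply_moves:
  moves: [0,0,-0.05,0,0,0,0.5,0,0,-0.055,0,0,0,0.5,0,0,-0.055,0,0,0,0.5,0,0,-0.055,0,0,0,0.5,0.002,-0.004,-0.041,0,0,0,0.5,0,0,0,0.06,0.14,0,0.5,0,0,0,0,0,0.12,0.5,0,0,0,0,0,0,0.5]
  newtons: 60

```text
time_s: 20.65
tool_pos: [475.3, 138.9, 158.8]
tool_rot: [[0.556, -0.674, 0.487], [-0.729, -0.676, -0.104], [0.399, -0.298, -0.867]]
contact_force: [-0.7, -0.3, -0.3]
width: 0.502
grip_force: 0.0
```

```bash
python3 p.py -36.6 100
python3 - <<'E'
from h import *
c=camera('wrist'); save(c,'w7'); K=wing(c); t=K[K[:,2]>38]
for q in(K,t):
    r=cv2.minAreaRect(q[:,:2].astype(np.float32)); w,v=np.linalg.eigh(np.cov(q[:,:2].T)); print(len(q),r,np.degrees(np.arctan2(v[1,1],v[0,1])),np.percentile(q[:,2],[2,98]))
s=get_state(); Q=KB+K@RK0.T; L=(Q-s['tool_pos'])@s['tool_rot']; print('wing in tool',cv2.minAreaRect(L[:,:2].astype(np.float32)),np.percentile(L[:,2],[2,98]))
E
```

```text
[475.289 138.864 158.798] [-0.1    0.502 -0.767  2.478  1.661  0.761  1.566] 20.65 0.502076387461057 0.0 [-0.733 -0.283 -0.341]
psi -36.90361348356505 out [-0.811 -0.196 99.539] zdir [-0.003 -0.002 -1.   ]
turn units total [ 0.001  0.    -0.003] deg 0.3519935822291389 shift units in current tool [ 0.047 -0.047 -0.023] in target tool [ 0.047 -0.047 -0.023]
1221 ((2.032329559326172, 0.7151031494140625), (9.974508285522461, 57.826759338378906), 53.15675354003906) 142.9291457500036 [32.741 46.083]
1086 ((1.0796623229980469, 1.5005683898925781), (9.971683502197266, 55.37570571899414), 53.281822204589844) 142.89841520821471 [38.546 46.099]
wing in tool ((2.2613391876220703, -2.6193647384643555), (9.970756530761719, 57.838993072509766), 89.98190307617188) [53.513 66.818]
```

View pics/w7.png

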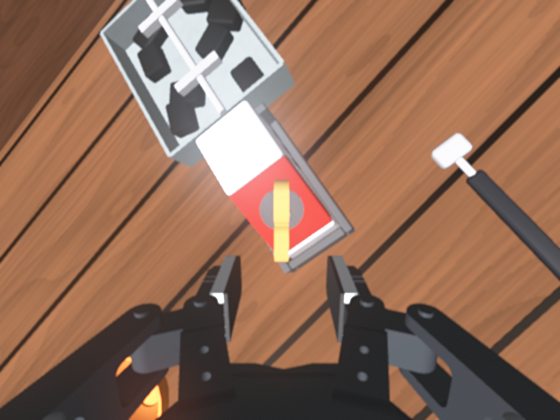

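The picture shows the wing edge-on at (282,222), parallel to and between the fingers. Advance along the key axis and grip.

Request:
apply_moves:
  moves: [0,0,0,0.05,-0.03,0.3,0.5,0,0,0,0,0,0.8,0.5,0,0,0,0,0,1,0.5,0,0,0,0,0,0.9,0.5,0,0,0,0,0,0.6,0.5,0,0,0,0,0,0.4,0.5,0,0,0,0,0,0,0.5,0,0,0,0,0,0,0.5]

```text
time_s: 21.37
tool_pos: [513.9, 131.6, 89.2]
tool_rot: [[0.561, -0.671, 0.485], [-0.726, -0.68, -0.102], [0.399, -0.295, -0.868]]
contact_force: [-0.6, 0.1, 0.8]
width: 0.496
grip_force: 0.0
```

```bash
python3 p.py -36.6 17
```

```text
[513.93  131.571  89.237] [-0.08   0.694 -0.729  2.461  1.883  0.856  1.437] 21.3667 0.49571324153084695 0.0 [-0.643  0.08   0.843]
psi -36.558613989229215 out [-1.543  0.567 19.64 ] zdir [-0.004 -0.001 -1.   ]
turn units total [0.002 0.001 0.   ] deg 0.26230284156815004 shift units in current tool [ 0.099 -0.039  0.132] in target tool [ 0.099 -0.038  0.132]
```

Request:
apply_moves:
  moves: [0,0,0,0.08,-0.03,0.1,0.5,0,0,0,0,0,0,0.3,0,0,0,0,0,0,0.2,0,0,0,0,0,0,0.1,0,0,0,0,0,0,0.05,0,0,0,0,0,0,0.05,0,0,0,0,0,0,0.05,0,0,0,0,0,0,0.05]
  newtons: 40

```text
time_s: 22.03
tool_pos: [516.6, 130.8, 89.5]
tool_rot: [[0.56, -0.67, 0.488], [-0.725, -0.681, -0.102], [0.401, -0.297, -0.867]]
contact_force: [-2.5, -0.0, 7.5]
width: 0.112
grip_force: 40.3
```

```bash
python3 p.py -36.6 17
```

```text
[516.648 130.774  89.509] [-0.077  0.694 -0.727  2.458  1.887  0.855  1.44 ] 22.0333 0.11174564569389452 40.308319330215454 [-2.463 -0.044  7.489]
psi -36.53696152807248 out [ 1.038  0.342 18.463] zdir [-0.002 -0.    -1.   ]
turn units total [0.001 0.001 0.001] deg 0.12250014850601804 shift units in current tool [-0.011  0.03   0.073] in target tool [-0.011  0.03   0.073]
```

Request:
apply_moves:
  moves: [0,0,0.02,0,0,0,0.05,0,0,0.04,0,0,0,0.05,0,0,0.045,0,0,0,0.05,0,0,0.045,0,0,0,0.05,0,0,0.045,0,0,0,0.05,0,0,0.045,0,0,0,0.05,0,0,0.03,0,0,0,0.05,0,0,0,0,0,0,0.05]

```text
time_s: 22.7
tool_pos: [516.9, 131.0, 89.6]
tool_rot: [[0.111, -0.866, 0.488], [-0.978, -0.183, -0.102], [0.177, -0.466, -0.867]]
contact_force: [-1.9, 1.6, 8.5]
width: 0.11
grip_force: 40.6
```

```bash
python3 p.py -69 18; python3 -c "
from h import *
s=get_state(); print(s['tool_rot'].T@s['moment'],s['tool_rot'].T@s['contact_force'])
c=camera('wrist'); r=turner_fit(c,(583,117),92,6); print(r[:5])"
```

```text
[516.926 131.019  89.622] [-0.013  0.727 -0.829  2.453  1.854  0.924  0.911] 22.7 0.11015901697765065 40.62158703804016 [-1.905  1.605  8.54 ]
psi -69.15818714123185 out [ 1.288  0.639 18.45 ] zdir [-0.001  0.    -1.   ]
turn units total [ 0.001  0.    -0.001] deg 0.17559042509371872 shift units in current tool [0.016 0.048 0.023] in target tool [0.016 0.048 0.023]
[ 0.114 -0.042  0.133] [-0.267 -2.627 -8.495]
(array([583.788, 117.808]), (56.190765380859375, 60.424583435058594), 78.23423767089844, np.float64(92.62056321211136), 7439)
```

Request:
apply_moves:
  moves: [0,0,0.03,0,0,0,0.05,0,0,0.045,0,0,0,0.05,0,0,0.045,0,0,0,0.05,0,0,0.045,0,0,0,0.05,0,0,0.045,0,0,0,0.05,0,0,0.045,0,0,0,0.05,0,0,0.045,0,0,0,0.05,0,0,0.03,0,0,0,0.05]

```text
time_s: 23.42
tool_pos: [517.3, 131.0, 89.9]
tool_rot: [[-0.467, -0.737, 0.489], [-0.87, 0.483, -0.102], [-0.161, -0.473, -0.866]]
contact_force: [-0.5, -0.5, 8.0]
width: 0.106
grip_force: 40.5
```

Request:
apply_moves:
  moves: [0,0,0.03,0,0,0,0.05,0,0,0.045,0,0,0,0.05,0,0,0.045,0,0,0,0.05,0,0,0.045,0,0,0,0.05,0,0,0.045,0,0,0,0.05,0,0,0.045,0,0,0,0.05,0,0,0.045,0,0,0,0.05,0,0,0.03,0,0,0,0.05]

```text
time_s: 24.08
tool_pos: [517.5, 130.7, 90.0]
tool_rot: [[-0.829, -0.269, 0.49], [-0.362, 0.927, -0.103], [-0.426, -0.262, -0.866]]
contact_force: [0.9, -1.3, 9.1]
width: 0.11
grip_force: 40.7
```

```bash
python3 p.py -149 18; python3 -c "
from h import *
s=get_state(); print(s['tool_rot'].T@s['moment'],s['tool_rot'].T@s['contact_force'])
c=camera('wrist'); K=wing(c); r=cv2.minAreaRect(K[:,:2].astype(np.float32)); print(len(K),r)
r=turner_fit(c,(583,117),92,6); print(r[:5])"
```

```text
[517.531 130.688  90.027] [ 0.107  0.818 -1.041  2.446  1.795  1.09  -0.397] 24.0833 0.11010505079662576 40.657097697257996 [ 0.914 -1.289  9.057]
psi -148.41603232062928 out [ 2.062  0.439 18.471] zdir [ 0.001 -0.    -1.   ]
turn units total [-0.     0.     0.005] deg 0.5853488682094032 shift units in current tool [0.078 0.022 0.024] in target tool [0.078 0.021 0.024]
[ 0.494 -0.578 -0.221] [-4.151 -3.818 -7.261]
2903 ((-2.3342151641845703, 1.2437801361083984), (55.50119400024414, 33.43849182128906), 55.109405517578125)
(array([571.459, 101.66 ]), (19.07876205444336, 45.87067413330078), 78.16972351074219, np.float64(92.6425622864143), 869)
```

Request:
apply_moves:
  moves: [0,0,0.03,0,0,0,0.05,0,0,0.045,0,0,0,0.05,0,0,0.045,0,0,0,0.05,0,0,0.045,0,0,0,0.05,0,0,0.045,0,0,0,0.05,0,0,0.045,0,0,0,0.05,0,0,0.045,0,0,0,0.05,0,0,0.03,0,0,0,0.05]

```text
time_s: 24.8
tool_pos: [517.5, 130.3, 90.1]
tool_rot: [[-0.81, 0.321, 0.49], [0.312, 0.944, -0.104], [-0.496, 0.069, -0.866]]
contact_force: [-0.2, -2.1, 11.4]
width: 0.109
grip_force: 40.8
```

Request:
apply_moves:
  moves: [0,0,0.03,0,0,0,0.05,0,0,0.03,0,0,0,0.05,0,0,0.02,0,0,0,0.05,0,0,0.02,0,0,0,0.05,0,0,0.02,0,0,0,0.05,0,0,0.01,0,0,0,0.05,0,0,0,0,0,0,0.05,0,0,0,0,0,0,0.05]

```text
time_s: 25.47
tool_pos: [517.4, 130.2, 90.1]
tool_rot: [[-0.697, 0.524, 0.49], [0.551, 0.828, -0.104], [-0.46, 0.197, -0.866]]
contact_force: [0.2, -2.7, 11.1]
width: 0.106
grip_force: 40.7
```

```bash
python3 p.py -217.7 18; python3 -c "
from h import *
s=get_state(); print(s['tool_rot'].T@s['moment'],s['tool_rot'].T@s['contact_force'])"
```

```text
[517.43  130.165  90.058] [ 0.166  0.885 -1.163  2.443  1.766  1.2   -1.316] 25.4667 0.10648036906633 40.73436141014099 [ 0.191 -2.682 11.112]
psi 156.6453532711682 out [ 2.084 -0.094 18.494] zdir [ 0.001 -0.002 -1.   ]
turn units total [-0.     0.001  0.12 ] deg 14.345653173191371 shift units in current tool [ 0.075 -0.027  0.025] in target tool [ 0.066 -0.045  0.025]
[ 0.207 -0.941 -0.04 ] [-6.723  0.07  -9.247]
```

Request:
apply_moves:
  moves: [0,0,0.015,0,0,0,0.05,0,0,0.015,0,0,0,0.05,0,0,0.015,0,0,0,0.05,0,0,0.015,0,0,0,0.05,0,0,0.015,0,0,0,0.05,0,0,0.01,0,0,0,0.05,0,0,0,0,0,0,0.05,0,0,0,0,0,0,0.05]

```text
time_s: 26.13
tool_pos: [517.4, 130.1, 90.0]
tool_rot: [[-0.593, 0.64, 0.49], [0.689, 0.718, -0.104], [-0.418, 0.275, -0.866]]
contact_force: [-0.6, -2.2, 11.4]
width: 0.113
grip_force: 40.8
```

```bash
python3 p.py -217.7 18; python3 -c "
from h import *
s=get_state(); print(s['tool_rot'].T@s['moment'],s['tool_rot'].T@s['contact_force'])"
```

```text
[517.407 130.06   90.039] [ 0.174  0.896 -1.181  2.443  1.762  1.218 -1.489] 26.1333 0.11292913628308632 40.752471685409546 [-0.581 -2.19  11.442]
psi 146.44274943192 out [ 2.074 -0.201 18.478] zdir [ 0.001 -0.002 -1.   ]
turn units total [-0.001  0.001  0.035] deg 4.1441310356433 shift units in current tool [ 0.071 -0.035  0.024] in target tool [ 0.068 -0.04   0.024]
[ 0.118 -0.996 -0.061] [-5.946  1.208 -9.962]
```

Request:
apply_moves:
  moves: [0,0,0.01,0,0,0,0.05,0,0,0.01,0,0,0,0.05,0,0,0.01,0,0,0,0.05,0,0,0.01,0,0,0,0.05,0,0,0.01,0,0,0,0.05,0,0,0.005,0,0,0,0.05,0,0,0,0,0,0,0.05,0,0,0,0,0,0,0.05]

```text
time_s: 26.8
tool_pos: [517.4, 130.4, 90.0]
tool_rot: [[-0.516, 0.702, 0.49], [0.766, 0.635, -0.103], [-0.384, 0.322, -0.866]]
contact_force: [0.5, -0.8, 9.7]
width: 0.107
grip_force: 43.3
```

```bash
python3 p.py -217.7 18; python3 -c "
from h import *
s=get_state(); print(s['tool_rot'].T@s['moment'],s['tool_rot'].T@s['contact_force'])"
```

```text
[517.443 130.408  90.043] [ 0.178  0.902 -1.191  2.443  1.761  1.227 -1.6  ] 26.8 0.10716796563971563 43.347076177597046 [ 0.548 -0.848  9.687]
psi 139.92954509244476 out [ 2.045  0.147 18.499] zdir [ 0.001 -0.001 -1.   ]
turn units total [-0.     0.001 -0.02 ] deg 2.3715794404133987 shift units in current tool [ 0.054 -0.055  0.025] in target tool [ 0.057 -0.053  0.025]
[-0.148 -0.904 -0.752] [-4.649  2.962 -8.029]
```

The axial moment jumped to −0.75 N m, so the key is at its stop. Ease off slightly, open, and back out along the axis.

Request:
apply_moves:
  moves: [0,0,-0.015,0,0,0,0.05,0,0,0,0,0,0,0.05,0,0,0,0,0,0,0.25,0,0,0,0,0,0,0.5,0,0,0,0,0,0,0.5,0,0,0,0,0,0,0.5,0,0,0,0,0,-0.3,0.5,0,0,0,0,0,-0.6,0.5]

```text
time_s: 27.47
tool_pos: [507.2, 132.1, 103.6]
tool_rot: [[-0.539, 0.689, 0.484], [0.747, 0.657, -0.103], [-0.389, 0.306, -0.869]]
contact_force: [0.2, 0.4, 0.2]
width: 0.496
grip_force: 0.0
```

Request:
apply_moves:
  moves: [0,0,0,0,0,-0.9,0.5,0,0,0,0,0,-0.9,0.5,0,0,0,0,0,-0.9,0.5,0,0,0,0,0,-0.8,0.5,0,0,0,0,0,-0.4,0.5,0,0,0,0,0,0,0.5,0,0,0,0,0,0,0.5,0,0,0,0,0,0,0.5]

```text
time_s: 28.13
tool_pos: [469.9, 140.0, 171.5]
tool_rot: [[-0.539, 0.688, 0.486], [0.747, 0.657, -0.103], [-0.39, 0.307, -0.868]]
contact_force: [0.2, -0.2, -0.1]
width: 0.499
grip_force: 0.0
```

```bash
python3 p.py -217.7 100
python3 - <<'E'
from h import *
s=get_state(); print(s['time_s'])
for n in('wrist','top'):
    c=camera(n); save(c,'f_'+n); K=wing(c)
    if len(K)>20: r=cv2.minAreaRect(K[:,:2].astype(np.float32)); print(n,len(K),r)
    try:
        r=turner_fit(c,(583,117),92,6); print(r[:5]); Q=r[5]; A=np.c_[Q[:,:2]-r[0],np.ones(len(Q))]; print('plane',np.linalg.lstsq(A,Q[:,2],rcond=None)[0])
    except Exception as e: print(e)
camera('top')
for t in('firelighter_box','pinch_bowl','probe','turner_nose','turner'): print(t,[(np.round(r['point']),round(r['p'],2)) for r in landmark_of('top',t)][:2])
E
```

```text
[469.944 139.985 171.485] [ 0.179  0.656 -1.247  2.46   1.541  1.076 -1.506] 28.1333 0.49900030642710314 0.0 [ 0.211 -0.155 -0.104]
psi 141.64377456009524 out [  0.803  -0.192 113.256] zdir [-0.004 -0.002 -1.   ]
turn units total [-0.002 -0.001 -0.005] deg 0.6952521718138095 shift units in current tool [0.017 0.    0.663] in target tool [ 0.018 -0.002  0.663]
28.1333
wrist 1060 ((0.05193138122558594, 2.9919586181640625), (9.694103240966797, 58.40639114379883), 51.5367431640625)
(array([582.84 , 117.921]), (55.60062789916992, 60.61768341064453), 77.76288604736328, np.float64(92.80520832917676), 2136)
plane [ 0.013 -0.013 92.714]
top 81 ((2.2147903442382812, -2.213064193725586), (11.176328659057617, 53.88822555541992), 51.57032012939453)
(array([583.561, 114.242]), (56.371952056884766, 59.4381217956543), 77.60210418701172, np.float64(91.32250157494013), 361)
plane [-0.006 -0.002 91.457]
firelighter_box [(array([ 458., -386.,   -1.]), 0.64)]
pinch_bowl [(array([518., 375.,  -1.]), 0.63), (array([386.,   3.,   2.]), 0.42)]
probe [(array([386.,   4.,   1.]), 0.59)]
turner_nose [(array([630., 109.,  51.]), 0.59)]
turner [(array([551., 124.,   6.]), 0.84)]
```

View pics/f_wrist.png

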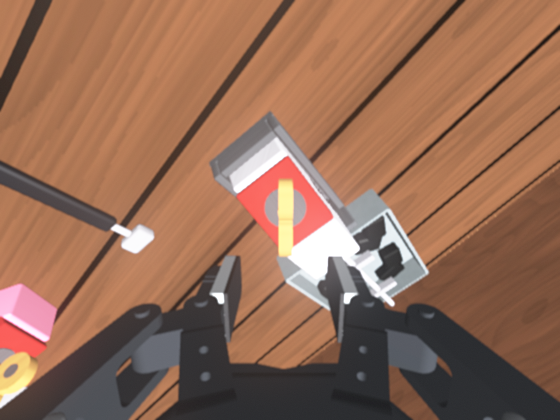

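The turner is still seated and level with its wing at (286,218), about 3.8 rad. The bystanders are unmoved and the fingers are clear. Handing in.

```bash
python3 -c "
from plant import *
print(finish_job())"
```

```text
the job is handed in; nothing more can be done
None
```

The job is handed in: the turner sits flat in the bracket pocket with its nose in the notch, and its key measured about 3.8 rad, against the stop. I wound it in one continuous grip, in short increments rather than separate part turns. The box, bowl and probe were still at their starting places, and the judge's result was not shown.

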